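# Level the bench scale and put the post bracket on to weigh

### The job

The bench scale is out of level because its front right corner has sunk: roll the exposed rim of that corner's levelling thumbwheel with a fingertip until the bubble lies inside the ring of the round level. Then pick up the U-shaped post bracket and set it down gently, upright on its bottom, in the middle of the pan, and let go. Leave the other things on the bench where they are.

Things in the scene. Friction and masses are not known exactly. Their poses are not given: they have to be found in the camera images.
- scale: Bench scale fixed on the bench: grey square housing 240 x 240 mm, corners cut off at 45 degrees, underside 20, top 50 mm above the bench. Origin: on the bench under its middle. x from its front (ledge with display and round level, towards the robot) to its back, y to its left, z up. Each front corner stands on a levelling foot, a knurled metal thumbwheel; the back feet are plain.
- foot_wheel (a point): Centre of the front right levelling thumbwheel (right as the robot sees it; x -93, y -93 mm in the scale's frame), 11 mm above the bench. Upright axis, radius 26 mm, from 4 to 17.5 mm above the bench, recessed under the housing. Turns in place either way, takes about 1.2 N along the rim, stays where it is left. At the start its corner is too low: it needs 2 to 4.2 rad clockwise.
- rim (a point): Middle of that wheel's exposed rim, 26 mm out from its centre along the scale's (-x, -y) diagonal. The rim stands 12 mm out of the cut-off corner over a length of 44 mm. Rolling it here along the scale's (-x, +y) turns the wheel clockwise from above, which raises the corner. The front left foot is already set and its lock nut tight: it does not turn. Axes as the scale's.
- ring (a point): Centre of the ring marked on the round level (40 mm across, pale green, dark rim) on the scale's front ledge, right of the display, 54 mm above the bench. The ring's black line is 17.6 mm across. Axes as the scale's.
- bubble: The level's white bubble, 11 mm across; origin at its centre. It lies inside the ring when the scale is level. Raising the front right corner moves it towards that corner, along the scale's (-x, -y), 2.5 mm per radian of the right wheel; turning back moves it back. It follows at once.
- pan (a point): Centre of the top face of the stainless pan, 180 (scale's x) x 222 (scale's y) x 6 mm, 58 mm above the bench. Axes as the scale's.
- bracket_centre (a point): Centre of the U-shaped post bracket, half-way up. Galvanised steel folded to a channel, open upwards and at both ends: 130 mm long (its x), 50 mm wide over the outsides of its two upright sides (its y), 55 mm high (its z, up), 4 mm thick throughout, about 0.6 kg. Stands on its bottom on the bench, this point 27.5 mm above what it stands on. Can be gripped across its two sides.
- bracket: The same U bracket; origin in the middle of its underside.
- angle: Bystander: galvanised L-angle with holes, 130 x 60 x 60 mm, 4 mm thick; origin in the middle of its underside.
- plate: Bystander: flat galvanised plate with eight holes, 150 x 65 x 5 mm; origin in the middle of its underside.
- hammer: Bystander: hammer, 300 mm long.
- square: Bystander: try square with wooden stock and steel blade, 130 x 220 mm.
- jar: Bystander: glass jar with steel cap, 70 mm across, 95 mm high.
- tape: Bystander: black tape measure, 72 x 40 x 66 mm.
- batten: Bystander: wooden offcut, 150 x 45 x 28 mm.
Things that resemble listed ones, but are neither listed nor needed, are in the scene too. Leave any orange look-alike of the bracket alone.

How it is judged (in metres and radians):
On the way, in this order (a step that is already met when the one before it is completed fails the run):
1. the bubble has come to rest inside the ring while the pan is still empty (horizontal distance between bubble and ring below 0.0033 m and contact force between bracket and scale below 0.05 N and linear speed of bubble below 0.002 m/s), for 0.3 s.
2. the bracket stands in the middle of the pan (x of bracket_centre in the frame of pan between -0.035 and 0.035 m and y of bracket_centre in the frame of pan between -0.035 and 0.035 m and z of bracket_centre in the frame of pan between 0.0235 and 0.0315 m and angle between bracket_centre's own z axis and vertical below 0.08 rad and contact force between bracket and scale above 1 N), for 0.2 s.
At the end, for the whole second after the job is handed in: The bubble is inside the ring (centres within 3.3 mm) and the U bracket stands upright (within 0.08 rad) and at rest on the pan, its centre within 35 mm of the pan's middle along each of the pan's sides, released (all of step 2 and horizontal distance between bubble and ring below 0.0033 m and linear speed of bracket below 0.01 m/s and angular speed of bracket below 0.05 rad/s); the robot touches nothing.
It fails at once if the bracket is pushed hard onto the scale (over 60 N) (contact force between bracket and scale above 60 N).
It fails at once if the bracket drops or comes down onto the pan faster than 0.35 m/s (in the last 50 mm above the pan) (linear speed of bracket above 0.35 m/s and z of bracket_centre in the frame of pan between 0 and 0.078 m and x of bracket_centre in the frame of pan between -0.09 and 0.09 m and y of bracket_centre in the frame of pan between -0.11 and 0.11 m).
It fails at once if another thing on the bench is moved by more than 30 mm (distance of any of angle, plate, hammer, square, jar, tape, batten from where it was at the start of the episode above 0.03 m).
It also fails if it takes over 67 s, if anything falls off the work surface, if the arm or the gripper's body presses on something with over 40 N, if the wrist force passes 120 N, or if a joint passes its speed limit or range.

### The arm

A 6-joint arm with a two-finger parallel gripper is mounted at the origin on the work surface. World frame = base frame: x ahead of the robot, y to its left, z up, the work surface at z = 0. Lengths are in mm, angles in rad, forces in N, time in s.
With the tool pointing down it reaches from about 350 to 975 mm from the base axis. Payload 7.1 kg.
Tool frame: the origin (TCP) lies midway between the tips of the shut fingers; the grasp point (between the pads) lies pinch_z behind it (pinch_z is the distance from the TCP to the grasp point, in mm); z points along the fingers, y is the line along which they close (so a half turn about z gives the same grasp; the last joint's range is limited). The gripper opens to 88 mm and grips with 3 to 60 N. Pads are 20 mm wide; open, the fingers measure 115 mm over their backs; the gripper's body (75 mm by 178 mm) begins 61 mm behind the grasp point.
Start: joints at [-1.348, 0.423, 1.63, -0, 1.089, -0.019], TCP at [149.676, -606.796, 222.675] pointing down, gripper open.
Joint ranges: [-3, 3], [-0.9, 2.11], [0.09, 2.58], [-1.31, 4.45], [0.11, 2.69], [-2.54, 2.54]. Speed limits (rad/s): [2.39, 2.39, 3.01, 3.14, 3.14, 3.14].

### API

Orientations are given as a rotation vector (axis times angle).
In Python, from workcell import get_obs, get_image, close_job, pinch_z gives the robot as it stands.
- The arm moves only by the tool jog_arm, never from a script. Its argument "commands" is a list of rows, each a list of 3 entries, a list of its own where there are three numbers: the gripper command: -1 is shut, 1 is fully open, values between are in proportion, then the shift along the tool's x, y, z as a fraction of full scale, then the turn, a rotation vector about the tool's x, y, z as a fraction of full scale. In form: [[gripper, [tx, ty, tz], [rx, ry, rz]], ...]. A call has 1 to 10 rows; each row shifts and turns the commanded pose from where the row before left it, along the tool's axes as they then stand; what a row does not reach is not made up. Full scale, the value 1, is 0.1 m for a shift and 45 degrees for a turn. A row lasts 1/10 s, in which the tool goes at most 50 mm and 8.59 degrees, less where a joint would pass 70% of its speed; a pose out of reach is approached as far as the arm can. A call with a number of a shift or a turn outside -1 to 1 is refused whole. A call with a gripper value outside its range is refused whole. The fingers move at their own pace and stop on an object; the grip force is fixed at half the most. Time passes only in rows, so rows that do not move let the fingers close. It gives the time, the measured TCP pose, the force, the opening and the grip force at its end, in the units of the state.
- get_obs(): the state, without advancing time (a new reading comes with each control period).
- get_image(name): name is "scene" or "top"; returns a dict with "image" (420x560x3 uint8, blue, green, red), "z_map" (420x560 float32, mm along the optical axis (not along the pixel's ray), 0 where there is no reading), "intrinsics" (3x3 intrinsics, pixels), "eye" and "orientation" of the camera in the world. Camera axes: x right, y down, z forward; pixel columns grow to the right and rows downward; lengths in mm; the calibration is good to about 2 mm. A picture is of the moment at which its call begins.
- close_job(): hands the job in; it is judged then, once.
The state is a dict: "t": time; "qpos": joint angles; "qvel": joint speeds; "joint_torque": joint torques, N m; "ee_pos": TCP position; "orientation": TCP orientation; "ft_force": force on the tool from outside, world axes, zero at the start; "moment": the same for the moment, N m; "width": finger opening in mm; "grasp_force": force on a finger pad.
Only numpy, scipy, OpenCV 4.12 (cv2) and the standard library are available. Lean on these libraries where they do the work, as an engineer would, in place of code of your own. Each camera call takes 0.05 s, during which the arm holds its last target. There are 200 camera calls.

## Working session

There is one attempt and no reset: what is moved stays moved. The work goes in short steps, Python scripts to look and compute and a tool call to move; the robot and the scene stay as the last step left them, time stands still between calls to the robot, and variables do not carry over. Pictures are saved under pics/ and viewed, at most 10 in all, crops included, and the job is handed in when it is done.

Besides the shell and the picture viewer there is one more tool, called after "Request:" as name(argument=value, ...), one argument or row to a line, values as JSON. jog_arm: Moves the arm, as the interface text tells. Its arguments: {"type":"object","properties":{"commands":{"type":"array","items":{"type":"array"}}},"required":["commands"]}

```bash
mkdir -p pics; ls; cat > h.py <<'E'
import numpy as np,cv2
from scipy.spatial.transform import Rotation as R
from workcell import get_obs,get_image,close_job,pinch_z
def rot(o):
    o=np.array(o,float); return o if o.shape==(3,3) else R.from_rotvec(o).as_matrix() if o.size==3 else R.from_quat(o).as_matrix()
def cast(im,u,v,z):
    K=im["intrinsics"];d=rot(im["orientation"])@np.linalg.inv(K)@np.array([u,v,1.]);e=np.array(im["eye"]);return e+d*(z-e[2])/d[2]
def cloud(im):
    h,w=im["z_map"].shape;u,v=np.meshgrid(np.arange(w),np.arange(h))
    p=np.stack([u,v,np.ones_like(u)],-1).astype(float)@np.linalg.inv(im["intrinsics"]).T*im["z_map"][...,None]
    return p@rot(im["orientation"]).T+np.array(im["eye"])
E
python3 - <<'E'
from h import *
import pickle
print(get_obs(),pinch_z)
for n in("top","scene"):
    im=get_image(n);cv2.imwrite(f"pics/{n}0.png",im["image"]);print(n,im["eye"],im["orientation"],im["intrinsics"]);pickle.dump(im,open(n+"0.pkl","wb"))
E
```

```text
pics
{'t': 0.0, 'qpos': array([-1.34798931e+00,  4.23827553e-01,  1.63067581e+00,  1.89003593e-05,
        1.08861482e+00, -1.90692312e-02]), 'qvel': array([ 0.00030523, -0.00197829, -0.00166101,  0.00054778, -0.00084258,
        0.00252244]), 'joint_torque': array([-2.65466202e-03, -5.44630086e+01, -2.73673278e+01,  6.42754231e-02,
        2.25981785e-02, -1.37319230e-04]), 'ee_pos': array([ 149.56840939, -606.26866734,  221.91557786]), 'orientation': array([-3.11713956e+00, -3.78815857e-01,  2.17422979e-04]), 'ft_force': array([ 0.2189188 , -0.40667266, -0.35170818]), 'moment': array([-0.01319054,  0.02045487,  0.00623686]), 'grasp_force': 0.0, 'width': 87.9617114930232} 18.700000000000003
top [ 238.10634645  -36.51271767 1643.36969895] [-2.11457787  2.13655955 -0.20732144] [[489.45073813   0.         278.68733175]
 [  0.         489.45073813 206.92394258]
 [  0.           0.           1.        ]]
scene [1163.6576963  -448.75642475 1193.20007505] [-2.30584389 -1.22238544  0.37687064] [[440.55469339   0.         281.07739874]
 [  0.         440.55469339 214.57787721]
 [  0.           0.           1.        ]]
```

View pics/top0.png

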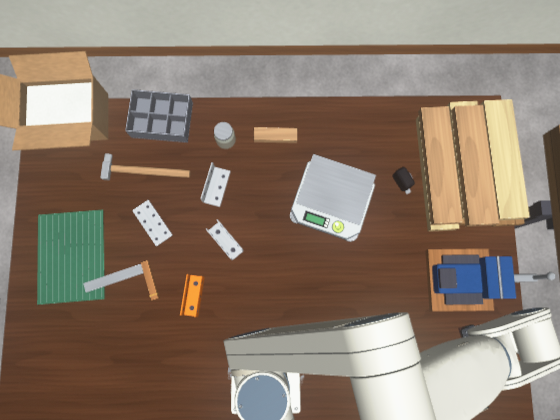

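View pics/scene0.png

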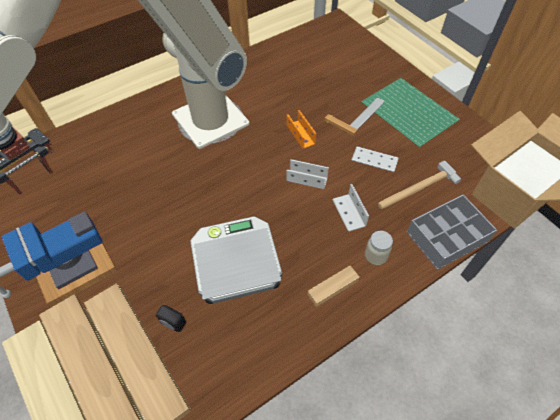

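The top view shows the scale at about (333,197), with the display at (316,219) and the level at (338,227). The grey U bracket is at (225,240), and its orange look-alike at (191,296). The L-angle is at (215,185). The wheel corner is the lower right one, near (353,238).

```bash
cat > m.py <<'E'
from h import *
import pickle
im=pickle.load(open("top0.pkl","rb"));sc=pickle.load(open("scene0.pkl","rb"))
P=cloud(im);Z=P[...,2]
def rect(m,name):
    p=P[m][:,:2].astype(np.float32);r=cv2.minAreaRect(p);print(name,len(p),r,"z",np.median(P[m][:,2]));return r
def roi(x0,x1,y0,y1):
    m=np.zeros(Z.shape,bool);m[y0:y1,x0:x1]=1;return m
s=roi(280,385,145,250)
print("z pct",np.percentile(Z[s],[5,30,50,70,95]))
rect(s&(Z>54)&(Z<66),"pan");rect(s&(Z>40),"housing")
b=roi(200,248,212,265)
print("table",np.median(Z[b]));rect(b&(Z>40),"bracket top");rect(b&(Z>12),"bracket all")
# bubble / ring
c=im["image"].astype(int);B,G,Rr=c[...,0],c[...,1],c[...,2]
green=roi(326,350,216,240)&(G-B>40)&(G>110)
v,u=np.nonzero(green);print("green",u.mean(),v.mean(),len(u),cast(im,u.mean(),v.mean(),54))
for n,I,(x0,x1,y0,y1) in(("t",im,(290,380,185,245)),("s",sc,(185,285,210,270))):
    cv2.imwrite(f"pics/{n}c.png",cv2.resize(I["image"][y0:y1,x0:x1],None,fx=8 if n=="t" else 6,fy=8 if n=="t" else 6,interpolation=cv2.INTER_CUBIC))
E
python3 m.py
```

```text
z pct [-3.82003     1.81358999  7.03981532 55.26084553 63.37621666]
pan 3469 ((576.0555419921875, -228.884033203125), (233.7006378173828, 235.33657836914062), 69.86922454833984) z 59.30609424661907
housing 4891 ((451.2537841796875, -184.46002197265625), (239.61012268066406, 500.951416015625), 70.35823059082031) z 57.8576532473046
table 2.6795518279835733
bracket top 115 ((362.6229248046875, 69.98084259033203), (327.66717529296875, 49.87894058227539), 39.856109619140625) z 57.14309146102232
bracket all 159 ((356.418701171875, 87.08828735351562), (322.4361267089844, 114.6080093383789), 26.684938430786133) z 55.001420206850526
green 337.83505154639175 226.64948453608247 97 [ 472.79545644 -241.77767441   54.        ]
```

View pics/tc.png

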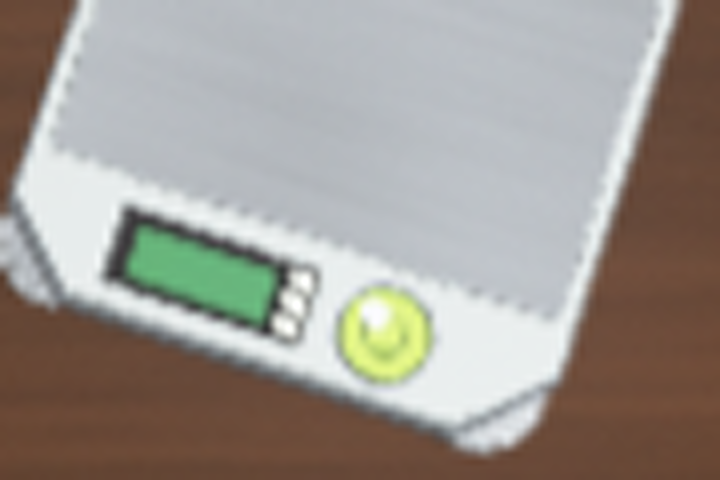

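The crop shows the bubble (white, about (337.1,224)) up and left of the ring centre (338.1,226.7). That is about 8–9 mm, so the wheel needs roughly 3 rad. Next I'll fit the scale and bracket outlines from colour masks.

```bash
cat > m2.py <<'E'
from h import *
import pickle
im=pickle.load(open("top0.pkl","rb"));sc=pickle.load(open("scene0.pkl","rb"))
def blob(im,x0,x1,y0,y1):
    hsv=cv2.cvtColor(im["image"],cv2.COLOR_BGR2HSV);m=((hsv[...,1]<60)&(hsv[...,2]>90)).astype(np.uint8)
    k=np.zeros_like(m);k[y0:y1,x0:x1]=m[y0:y1,x0:x1]
    c,_=cv2.findContours(k,cv2.RETR_EXTERNAL,cv2.CHAIN_APPROX_NONE);return max(c,key=cv2.contourArea)[:,0,:].astype(float)
def rect(c,z):
    w=np.array([cast(im,u,v,z)[:2] for u,v in c],np.float32);r=cv2.minAreaRect(w);return r,w
c=blob(im,280,385,145,250);r,w=rect(c,50);print("scale",r)
ring=cast(im,337.9,226.7,54)[:2]
th=min([np.deg2rad(r[2]+90*k) for k in range(4)],key=lambda t:abs(np.arctan2(np.sin(t+0.28),np.cos(t+0.28))))
Rz=np.array([[np.cos(th),-np.sin(th)],[np.sin(th),np.cos(th)]]);C=np.array(r[0])
print("yaw",th,"C",C,"ring in scale",Rz.T@(ring-C),"wheel",C+Rz@[-93,-93],"rim",C+Rz@(np.array([-93,-93])-26/2**.5),"tangent",Rz@np.array([-1,1])/2**.5,"inward",Rz@np.array([1,1])/2**.5)
P=cloud(im)
k=np.zeros((420,560),np.uint8);cv2.fillPoly(k,[c.astype(int)],1);k=cv2.erode(k,np.ones((7,7)));
pm=(k>0)&(P[...,2]>56.5);print("pan med",np.median(P[pm],0),np.median(P[k>0],0))
c=blob(im,200,248,212,265)
for z in(0,55):print("bracket",z,rect(c,z)[0])
k=np.zeros((420,560),np.uint8);cv2.fillPoly(k,[c.astype(int)],1);h=P[k>0];print("bracket z hist",np.histogram(h[:,2],[-10,0,10,20,30,40,50,60,70]))
for I,(x0,x1,y0,y1),n in((im,(195,255,210,270),"a"),(sc,(275,340,150,200),"b")):cv2.imwrite(f"pics/br{n}.png",cv2.resize(I["image"][y0:y1,x0:x1],(400,400),interpolation=cv2.INTER_CUBIC))
cv2.imwrite("pics/br.png",np.hstack([cv2.imread("pics/bra.png"),cv2.imread("pics/brb.png")]))
E
python3 m2.py
```

```text
scale ((572.358642578125, -228.9673614501953), (241.53269958496094, 245.52259826660156), 70.1666259765625)
yaw 5.937027628691087 C [ 572.35864258 -228.96736145] ring in scale [-89.40013833 -46.08378185] wheel [ 453.32150584 -284.89731834] rim [ 429.78955819 -295.95387475] tangent [-0.42525217  0.90507491] inward [0.90507491 0.42525217]
pan med [ 590.6440283  -230.84865458   60.33612282] [ 568.14680373 -227.85968015   58.09517894]
bracket 0 ((440.7514953613281, 135.49703979492188), (141.71432495117188, 54.61927795410156), 39.891727447509766)
bracket 55 ((433.9693603515625, 129.74020385742188), (136.97146606445312, 52.791297912597656), 39.8917236328125)
bracket z hist (array([ 43, 411,  72,   5,   6,  11,  77,  17]), array([-10,   0,  10,  20,  30,  40,  50,  60,  70]))
```

View pics/br.png

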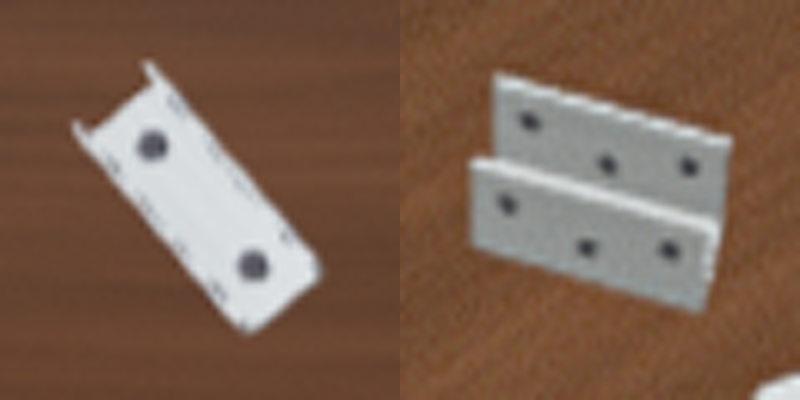

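The bracket stands upright at about (435,131) with its long axis at 40°. The scale is at (572,−229) with yaw −0.346. I'll go to the rim with the fingers shut, tool x pointing inward along the diagonal.

Request:
jog_arm(
  commands=[
    [-1,[0,0,0],[0,0,-0.125]],
    [-1,[0,0,0],[0,0,-0.126]],
    [-1,[0.43,-0.18,0.15],[0,0,0]],
    [-1,[0.43,-0.18,0.15],[0,0,0]],
    [-1,[0.43,-0.18,0.15],[0,0,0]],
    [-1,[0.43,-0.18,0.15],[0,0,0]],
    [-1,[0.43,-0.18,0.15],[0,0,0]],
    [-1,[0.43,-0.18,0.15],[0,0,0]],
    [-1,[0.43,-0.18,0.15],[0,0,0]],
    [-1,[0.43,-0.18,0.15],[0,0,0]],
  ],
)

```text
t: 1.1
ee_pos: [400.8, -328.7, 102.0]
orientation: [-3.066, -0.684, 0.0]
ft_force: [0.9, -0.6, -0.1]
width: 11.1
grasp_force: 0.0
```

Request:
jog_arm(
  commands=[
    [-1,[0,0,0],[0,0,0]],
    [-1,[0,0,0],[0,0,0]],
    [-1,[0,0,0],[0,0,0]],
  ],
)

```text
t: 1.4
ee_pos: [399.6, -331.0, 102.9]
orientation: [3.066, 0.683, 0.0]
ft_force: [0.1, 0.5, -0.3]
width: 0.2
grasp_force: 0.0
```

Request:
jog_arm(
  commands=[
    [-1,[0,0,0.32],[0,0,0]],
    [-1,[0,-0.04,0.32],[0,0,0]],
    [-1,[0,0,0.31],[0,0,0]],
    [-1,[0.1,0,0],[0,0,0]],
    [-1,[0.1,0,0],[0,0,0]],
    [-1,[0,0,0],[0,0,0]],
    [-1,[0,0,0],[0,0,0]],
  ],
)

```text
t: 2.1
ee_pos: [417.5, -318.9, 9.3]
orientation: [3.064, 0.684, 0.003]
ft_force: [-0.2, 0.1, 0.3]
width: 0.2
grasp_force: 0.0
```

Request:
jog_arm(
  commands=[
    [-1,[0.04,0,0],[0,0,0]],
    [-1,[0.03,0,0],[0,0,0]],
    [-1,[0,0,0],[0,0,0]],
  ],
)

```text
t: 2.4
ee_pos: [423.2, -315.2, 8.1]
orientation: [3.065, 0.684, 0.001]
ft_force: [-0.4, 0.2, 0.4]
width: 0.5
grasp_force: 0.0
```

Request:
jog_arm(
  commands=[
    [-1,[0.03,0,0],[0,0,0]],
    [-1,[0.01,0,0],[0,0,0]],
    [-1,[0,0,0],[0,0,0]],
  ],
)

```text
t: 2.7
ee_pos: [426.4, -313.4, 7.6]
orientation: [-3.066, -0.684, 0.0]
ft_force: [0.0, -0.2, 0.2]
width: 0.8
grasp_force: 0.0
```

Request:
jog_arm(
  commands=[
    [-1,[0.02,0,0],[0,0,0]],
    [-1,[0,0,0],[0,0,0]],
  ],
)

```text
t: 2.9
ee_pos: [428.2, -312.6, 7.6]
orientation: [3.066, 0.684, 0.0]
ft_force: [-0.3, 0.3, 0.5]
width: 0.3
grasp_force: 0.0
```

Request:
jog_arm(
  commands=[
    [-1,[0.02,0,0],[0,0,0]],
    [-1,[0,0,0],[0,0,0]],
  ],
)

```text
t: 3.1
ee_pos: [429.2, -311.9, 7.6]
orientation: [-3.066, -0.685, 0.002]
ft_force: [-4.4, -3.8, 0.9]
width: 0.9
grasp_force: 2.4
```

Request:
jog_arm(
  commands=[
    [-1,[0.02,0,0],[0,0,0]],
    [-1,[0,0,0],[0,0,0]],
  ],
)

```text
t: 3.3
ee_pos: [429.3, -311.3, 7.5]
orientation: [-3.064, -0.686, 0.006]
ft_force: [-11.5, -7.9, 5.7]
width: 0.4
grasp_force: 7.2
```

Request:
jog_arm(
  commands=[
    [-1,[0,-0.04,0],[0,0,0]],
    [-1,[0,-0.04,0],[0,0,0]],
    [-1,[0,-0.04,0],[0,0,0]],
    [-1,[0,-0.04,0],[0,0,0]],
    [-1,[0,-0.04,0],[0,0,0]],
    [-1,[0,-0.04,0],[0,0,0]],
    [-1,[0,-0.04,0],[0,0,0]],
    [-1,[0,0,0],[0,0,0]],
  ],
)

```text
t: 4.1
ee_pos: [418.5, -284.9, 7.4]
orientation: [-3.065, -0.684, 0.003]
ft_force: [-5.0, -0.9, 0.7]
width: 0.4
grasp_force: 2.5
```

```bash
cat > lk.py <<'E'
from h import *
import sys,pickle
n=sys.argv[1];o=get_obs();d=o["ee_pos"][:2]-[453.3,-284.9];print(o["ee_pos"],"n",d@[.905,.425],"s",d@[-.425,.905])
t=get_image("top");s=get_image("scene")
a=t["image"][205:245,315:365];b=s["image"][215:245,195:245]
cv2.imwrite(f"pics/lk{n}.png",np.hstack([cv2.resize(a,(500,400),interpolation=cv2.INTER_CUBIC),cv2.resize(b,(300,400),interpolation=cv2.INTER_CUBIC)]))
g=cv2.cvtColor(t["image"],cv2.COLOR_BGR2HSV).astype(float)
for nm,I,(x0,x1,y0,y1) in(("top",t,(328,349,217,238)),("scene",s,(204,224,222,240))):
    c=I["image"][y0:y1,x0:x1].astype(float);B=c[...,0];v,u=np.mgrid[y0:y1,x0:x1]
    hsv=cv2.cvtColor(I["image"],cv2.COLOR_BGR2HSV)[y0:y1,x0:x1].astype(int)
    m=((hsv[...,0]>22)&(hsv[...,0]<45)&(hsv[...,1]>60)).astype(np.uint8)
    k,_=cv2.findContours(m,cv2.RETR_EXTERNAL,cv2.CHAIN_APPROX_NONE)
    if not k: print(nm,"none");continue
    (cx,cy),r=cv2.minEnclosingCircle(max(k,key=cv2.contourArea));cx+=x0;cy+=y0
    f=np.hypot(u-cx,v-cy)<r*.8;w=np.clip(B-np.median(B[f])-25,0,None)*f
    bu,bv=(w*u).sum()/w.sum(),(w*v).sum()/w.sum()
    R_=cast(I,cx,cy,54);b_=cast(I,bu,bv,54);D=(b_-R_)[:2];print(nm,"ring",(cx,cy,r),R_[:2].round(1),"bubble",(bu.round(2),bv.round(2)),"offset n,s",D@[.905,.425],D@[-.425,.905])
E
python3 lk.py 1
```

```text
[ 418.51427992 -284.86380313    7.43015883] n -31.465693003127605 s 14.816689206742621
top ring (338.31818199157715, 224.0454545021057, 4.77823543548584) [ 481.4 -243.7] bubble (np.float64(336.95), np.float64(224.29)) offset n,s 1.2197843779640793 4.410356137921578
scene ring (214.0, 231.5, 6.18475866317749) [ 475.9 -243.7] bubble (np.float64(215.54), np.float64(232.18)) offset n,s 5.403989301937351 0.40260268988127323
```

View pics/lk1.png

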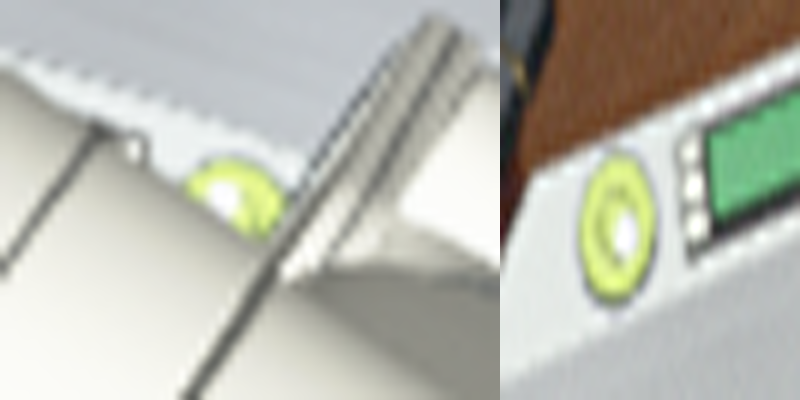

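The scene view works under the arm: ring at about (214,231), bubble 5.4 mm inward of it, down from about 8. Two more strokes like that one.

Request:
jog_arm(
  commands=[
    [-1,[-0.12,0,0],[0,0,0]],
    [-1,[0,0,0],[0,0,0]],
    [-1,[0,0.14,0],[0,0,0]],
    [-1,[0,0.14,0],[0,0,0]],
    [-1,[0,0,0],[0,0,0]],
    [-1,[0,0,0],[0,0,0]],
    [-1,[0.06,0,0],[0,0,0]],
    [-1,[0.03,0,0],[0,0,0]],
    [-1,[0.03,0,0],[0,0,0]],
    [-1,[0,0,0],[0,0,0]],
  ],
)

```text
t: 5.2
ee_pos: [428.9, -310.6, 7.5]
orientation: [-3.063, -0.688, 0.008]
ft_force: [-13.8, -9.0, 6.0]
width: 0.1
grasp_force: 8.2
```

Request:
jog_arm(
  commands=[
    [-1,[0,-0.04,0],[0,0,0]],
    [-1,[0,-0.04,0],[0,0,0]],
    [-1,[0,-0.04,0],[0,0,0]],
    [-1,[0,-0.04,0],[0,0,0]],
    [-1,[0,-0.04,0],[0,0,0]],
    [-1,[0,-0.04,0],[0,0,0]],
    [-1,[0,-0.04,0],[0,0,0]],
    [-1,[0,0,0],[0,0,0]],
  ],
)

```text
t: 6.0
ee_pos: [418.5, -284.4, 7.4]
orientation: [-3.064, -0.685, 0.003]
ft_force: [-6.0, -0.4, 1.0]
width: 0.4
grasp_force: 2.5
```

```bash
python3 lk.py 2
```

```text
[ 418.50857044 -284.40267889    7.41518893] n -31.274882285855078 s 15.23643316674125
top ring (338.31818199157715, 224.0454545021057, 4.77823543548584) [ 481.4 -243.7] bubble (np.float64(337.26), np.float64(225.02)) offset n,s -1.3826081682716058 4.623945524850474
scene ring (214.0, 231.5, 6.18475866317749) [ 475.9 -243.7] bubble (np.float64(214.66), np.float64(231.67)) offset n,s 2.0510966109069217 0.5306792015655064
```

Request:
jog_arm(
  commands=[
    [-1,[-0.12,0,0],[0,0,0]],
    [-1,[0,0,0],[0,0,0]],
    [-1,[0,0.14,0],[0,0,0]],
    [-1,[0,0.14,0],[0,0,0]],
    [-1,[0,0,0],[0,0,0]],
    [-1,[0,0,0],[0,0,0]],
    [-1,[0.06,0,0],[0,0,0]],
    [-1,[0.03,0,0],[0,0,0]],
    [-1,[0.03,0,0],[0,0,0]],
    [-1,[0,0,0],[0,0,0]],
  ],
)

```text
t: 7.1
ee_pos: [428.9, -310.6, 7.5]
orientation: [-3.063, -0.687, 0.008]
ft_force: [-13.7, -8.8, 6.4]
width: 0.3
grasp_force: 8.2
```

Request:
jog_arm(
  commands=[
    [-1,[0,-0.04,0],[0,0,0]],
    [-1,[0,-0.04,0],[0,0,0]],
    [-1,[0,-0.04,0],[0,0,0]],
    [-1,[0,-0.04,0],[0,0,0]],
    [-1,[0,-0.04,0],[0,0,0]],
    [-1,[0,-0.04,0],[0,0,0]],
    [-1,[0,0,0],[0,0,0]],
    [-1,[-0.2,0,0],[0,0,0]],
    [-1,[-0.3,0,0],[0,0,0]],
    [-1,[0,0,-0.3],[0,0,0]],
  ],
)

```text
t: 8.1
ee_pos: [372.0, -308.5, 35.3]
orientation: [-3.06, -0.681, 0.008]
ft_force: [1.2, -0.3, -0.2]
width: 0.2
grasp_force: 0.0
```

Request:
jog_arm(
  commands=[
    [1,[0,-0.2,-0.45],[0,0,0]],
    [1,[0,-0.3,-0.4],[0,0,0]],
    [1,[-0.1,-0.45,0],[0,0,0]],
    [1,[-0.1,-0.45,0],[0,0,0]],
    [1,[-0.1,-0.45,0],[0,0,0]],
    [1,[0,0,0],[0,0,0]],
    [1,[0,0,0],[0,0,0]],
  ],
)

```text
t: 8.8
ee_pos: [270.5, -155.2, 123.0]
orientation: [3.065, 0.686, 0.001]
ft_force: [0.6, -0.1, -0.5]
width: 52.9
grasp_force: 0.0
```

```bash
python3 lk.py 3
```

```text
[ 270.48387477 -155.21970925  122.99456425] n -110.33446976584997 s 195.05751635320632
top ring (337.5, 226.5, 5.700977325439453) [ 473.3 -240.7] bubble (np.float64(337.51), np.float64(225.98)) offset n,s 1.5263578736958117 -0.8304314894906929
scene ring (214.0, 231.5, 6.18475866317749) [ 475.9 -243.7] bubble (np.float64(214.21), np.float64(231.31)) offset n,s 0.16480640925584522 0.8690656662002114
```

View pics/lk3.png

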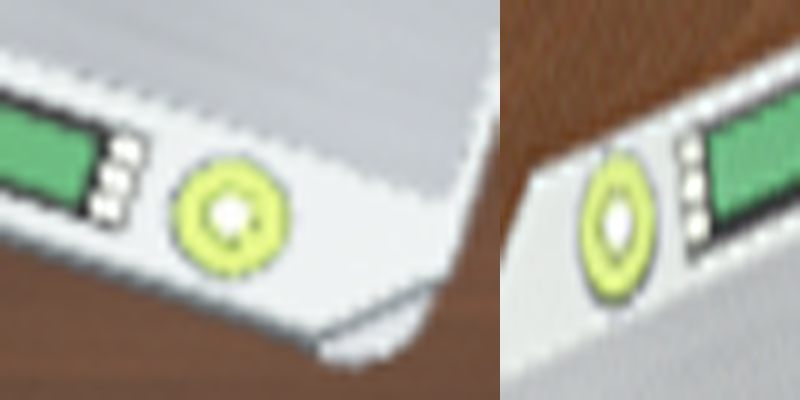

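The bubble now sits inside the ring (top view (337.5,226.0) against ring (337.5,226.5)), about 1 mm off. Next, the bracket.

Request:
jog_arm(
  commands=[
    [1,[0,0,0],[0,0,-0.164]],
    [1,[0,0,0],[0,0,-0.164]],
    [1,[0.39,-0.142,0],[0,0,0]],
    [1,[0.39,-0.142,0],[0,0,0]],
    [1,[0.39,-0.142,0],[0,0,0]],
    [1,[0.39,-0.142,0],[0,0,0]],
    [1,[0.39,-0.142,0],[0,0,0]],
    [1,[0.39,-0.142,0],[0,0,0]],
    [1,[0.39,-0.142,0],[0,0,0]],
    [1,[0.39,-0.142,0],[0,0,0]],
  ],
)

```text
t: 9.9
ee_pos: [439.1, 133.5, 122.5]
orientation: [2.953, 1.072, 0.001]
ft_force: [0.4, -0.9, -0.3]
width: 87.5
grasp_force: 0.0
```

Request:
jog_arm(
  commands=[
    [1,[0,0,0],[0,0,0]],
    [1,[0,0,0],[0,0,0]],
    [1,[0,0,0],[0,0,0]],
  ],
)

```text
t: 10.2
ee_pos: [436.5, 130.8, 122.2]
orientation: [-2.953, -1.071, 0.002]
ft_force: [-0.6, -0.2, 0.0]
width: 88.0
grasp_force: 0.0
```

Request:
jog_arm(
  commands=[
    [1,[0,0,0.34],[0,0,0]],
    [1,[0,0,0.34],[0,0,0]],
    [1,[0,0,0.3],[0,0,0]],
    [1,[0,0,0.04],[0,0,0]],
    [1,[0,0,0],[0,0,0]],
    [-1,[0,0,0],[0,0,0]],
    [-1,[0,0,0],[0,0,0]],
    [-1,[0,0,0],[0,0,0]],
    [-1,[0,0,0],[0,0,0]],
    [-1,[0,0,0],[0,0,0]],
  ],
)

```text
t: 11.2
ee_pos: [437.1, 131.7, 21.1]
orientation: [2.953, 1.072, 0.001]
ft_force: [-0.3, -0.5, 0.9]
width: 51.0
grasp_force: 0.0
```

Request:
jog_arm(
  commands=[
    [-1,[0,0,0],[0,0,0]],
    [-1,[0,0,-0.2],[0,0,0]],
    [-1,[0,0,-0.4],[0,0,0]],
    [-1,[0,0,-0.4],[0,0,0]],
    [-1,[0,0,-0.4],[0,0,0]],
    [-1,[0,0,-0.2],[0,0,0]],
    [-1,[0,0,0],[0,0,0]],
    [-1,[0,0,0],[0,0,0]],
  ],
)

```text
t: 12.0
ee_pos: [436.1, 131.4, 179.9]
orientation: [-2.953, -1.072, 0.002]
ft_force: [-0.8, -0.2, -4.5]
width: 49.7
grasp_force: 30.0
```

```bash
python3 - <<'E'
from h import *
t=get_image("top");s=get_image("scene")
cv2.imwrite("pics/g.png",np.hstack([cv2.resize(t["image"][160:280,160:320],(400,300)),cv2.resize(s["image"][90:210,230:390],(400,300))]))
E
```

```text
(no output)
```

View pics/g.png

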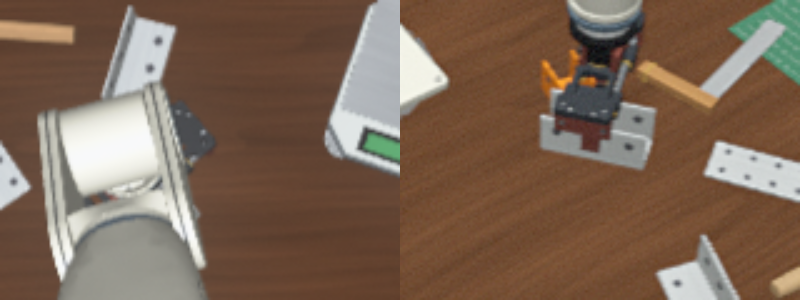

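The bracket is held level, and the neighbouring things are undisturbed. Now the pan centre: from the front pan edge seen in the crop, (296.9,204) to (359.4,225), and from the pan's back edge in an intensity profile.

```bash
python3 - <<'E'
from h import *
import pickle
im=pickle.load(open("top0.pkl","rb"))
a,b=cast(im,296.9,204,58)[:2],cast(im,359.4,225,58)[:2]
C=np.array([572.4,-229.]);th=-.346;X=np.array([np.cos(th),np.sin(th)]);Y=np.array([-X[1],X[0]])
print("len",np.linalg.norm(a-b),"edge in scale",[( (p-C)@X,(p-C)@Y) for p in(a,b)])
print("pan centre",(a+b)/2+90*X)
# profile along scale x in the top image
P0=rot(im["orientation"]);
g=cv2.cvtColor(im["image"],cv2.COLOR_BGR2GRAY)
prof=[]
for x in range(-130,140,5):
    vals=[]
    for y in range(20,80,10):
        w=np.append(C+x*X+y*Y,58)-im["eye"];c=P0.T@w;q=im["intrinsics"]@(c/c[2]);vals.append(g[int(round(q[1])),int(round(q[0]))])
    prof.append((x,int(np.mean(vals))))
print(prof)
E
```

```text
len 216.01292602055656 edge in scale [(np.float64(-62.77954631754056), np.float64(105.40758092259402)), (np.float64(-61.58691776952009), np.float64(-110.6020527632879))]
pan centre [ 597.68743656 -240.87702683]
[(-130, 79), (-125, 79), (-120, 96), (-115, 216), (-110, 235), (-105, 85), (-100, 124), (-95, 137), (-90, 144), (-85, 137), (-80, 111), (-75, 82), (-70, 227), (-65, 230), (-60, 200), (-55, 184), (-50, 186), (-45, 187), (-40, 184), (-35, 184), (-30, 185), (-25, 185), (-20, 185), (-15, 182), (-10, 183), (-5, 185), (0, 185), (5, 184), (10, 185), (15, 185), (20, 187), (25, 188), (30, 187), (35, 186), (40, 185), (45, 188), (50, 188), (55, 186), (60, 189), (65, 188), (70, 186), (75, 189), (80, 189), (85, 187), (90, 189), (95, 187), (100, 191), (105, 189), (110, 188), (115, 184), (120, 132), (125, 78), (130, 77), (135, 77)]
```

Request:
jog_arm(
  commands=[
    [-1,[-0.05,0.17,0],[0,0,0]],
    [-1,[-0.1,0.35,0],[0,0,0]],
    [-1,[-0.12,0.42,0],[0,0,0]],
    [-1,[-0.13,0.44,0],[0,0,0]],
    [-1,[-0.13,0.44,0],[0,0,0]],
    [-1,[-0.13,0.44,0],[0,0,0]],
    [-1,[-0.13,0.44,0],[0,0,0]],
    [-1,[-0.12,0.42,0],[0,0,0]],
    [-1,[-0.12,0.42,0],[0,0,0]],
    [-1,[-0.1,0.34,0],[0,0,0]],
  ],
)

```text
t: 13.1
ee_pos: [598.7, -240.5, 177.7]
orientation: [-2.951, -1.07, 0.004]
ft_force: [0.8, 0.2, -4.0]
width: 50.1
grasp_force: 30.0
```

Request:
jog_arm(
  commands=[
    [-1,[0,0,0],[0,0,0]],
    [-1,[0,0,0],[0,0,0]],
    [-1,[0,0,0],[0,0,0]],
    [-1,[0,0,0],[0,0,0]],
  ],
)

```text
t: 13.5
ee_pos: [598.4, -237.2, 179.8]
orientation: [-2.951, -1.073, 0.002]
ft_force: [-0.5, -0.4, -4.1]
width: 49.5
grasp_force: 30.0
```

Request:
jog_arm(
  commands=[
    [-1,[0,0,0.2],[0,0,0]],
    [-1,[0,0,0.2],[0,0,0]],
    [-1,[0,0,0.15],[0,0,0]],
    [-1,[0,0,0.1],[0,0,0]],
    [-1,[0,0,0.1],[0,0,0]],
    [-1,[0,0,0.1],[0,0,0]],
    [-1,[0,0,0.08],[0,0,0]],
    [-1,[0,0,0.03],[0,0,0]],
    [-1,[0,0,0],[0,0,0]],
    [-1,[0,0,0],[0,0,0]],
  ],
)

```text
t: 14.5
ee_pos: [599.4, -238.7, 85.0]
orientation: [2.953, 1.072, 0.001]
ft_force: [-0.6, 1.0, -5.4]
width: 49.6
grasp_force: 30.0
```

Request:
jog_arm(
  commands=[
    [-1,[0,0,0.02],[0,0,0]],
    [-1,[0,0,0.01],[0,0,0]],
    [-1,[0,0,0],[0,0,0]],
  ],
)

```text
t: 14.8
ee_pos: [599.1, -238.5, 81.7]
orientation: [2.953, 1.072, 0.0]
ft_force: [0.6, -0.2, -5.4]
width: 50.1
grasp_force: 30.0
```

Request:
jog_arm(
  commands=[
    [-1,[0,0,0.01],[0,0,0]],
    [-1,[0,0,0.01],[0,0,0]],
    [-1,[0,0,0],[0,0,0]],
  ],
)

```text
t: 15.1
ee_pos: [599.0, -238.5, 79.5]
orientation: [-2.953, -1.072, 0.0]
ft_force: [-0.3, -0.0, -4.8]
width: 49.5
grasp_force: 30.0
```

Request:
jog_arm(
  commands=[
    [-1,[0,0,0.01],[0,0,0]],
    [-1,[0,0,0],[0,0,0]],
  ],
)

```text
t: 15.3
ee_pos: [599.2, -238.6, 79.2]
orientation: [2.953, 1.072, 0.0]
ft_force: [-2.5, 0.7, 1.7]
width: 49.7
grasp_force: 30.0
```

Contact: the vertical force went from −4.8 to +1.7 N. Release and retreat.

Request:
jog_arm(
  commands=[
    [0,[0,0,0],[0,0,0]],
    [0.5,[0,0,0],[0,0,0]],
    [0.9,[0,0,0],[0,0,0]],
    [0.9,[0,0,0],[0,0,0]],
    [0.9,[0,0,-0.1],[0,0,0]],
    [0.9,[0,0,-0.3],[0,0,0]],
    [0.9,[0,0,-0.4],[0,0,0]],
    [0.9,[0,0,-0.4],[0,0,0]],
    [0.9,[0,0,-0.3],[0,0,0]],
  ],
)

```text
t: 16.2
ee_pos: [599.9, -238.8, 232.2]
orientation: [2.951, 1.071, 0.004]
ft_force: [0.3, -0.5, -0.3]
width: 83.3
grasp_force: 0.0
```

Request:
jog_arm(
  commands=[
    [0.9,[-0.38,-0.32,0],[0,0,0]],
    [0.9,[-0.38,-0.32,0],[0,0,0]],
    [0.9,[-0.38,-0.32,0],[0,0,0]],
    [0.9,[-0.38,-0.32,0],[0,0,0]],
    [0.9,[-0.38,-0.32,0],[0,0,0]],
    [0.9,[-0.38,-0.32,0],[0,0,0]],
    [0.9,[-0.38,-0.32,0],[0,0,0]],
    [0.9,[0,0,0],[0,0,0]],
    [0.9,[0,0,0],[0,0,0]],
    [0.9,[0,0,0],[0,0,0]],
  ],
)

```text
t: 17.2
ee_pos: [252.5, -238.1, 229.4]
orientation: [2.951, 1.072, 0.002]
ft_force: [0.2, 0.7, -0.3]
width: 83.7
grasp_force: 0.0
```

```bash
python3 lk.py 4; python3 - <<'E'
from h import *
t=get_image("top");s=get_image("scene")
cv2.imwrite("pics/f.png",np.hstack([cv2.resize(t["image"][140:260,270:430],(400,300)),cv2.resize(s["image"][190:310,160:320],(400,300))]))
E
```

```text
[ 252.51793301 -238.07526857  229.43557545] n -161.8072597646099 s 127.7087604136105
top ring (337.5, 226.5, 5.700977325439453) [ 473.3 -240.7] bubble (np.float64(337.52), np.float64(225.97)) offset n,s 1.5299309453344083 -0.8453231757855999
scene ring (214.0, 231.5, 6.18475866317749) [ 475.9 -243.7] bubble (np.float64(214.21), np.float64(231.32)) offset n,s 0.17142687481582752 0.8262935093978928
```

View pics/f.png

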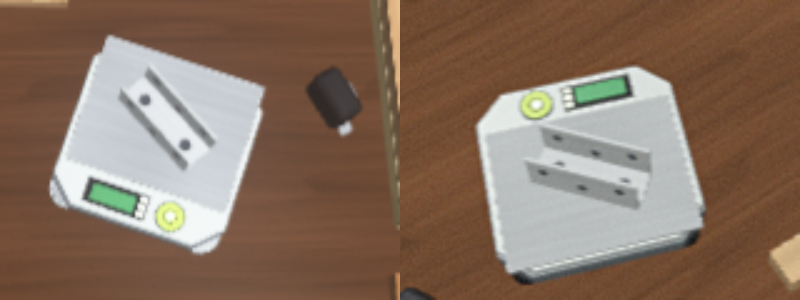

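The bracket stands upright near the pan's middle (crop centre about (167,118), pan centre about (167,125)), and the bubble is still inside the ring. Handing in.

```bash
python3 -c "
from h import *
print(close_job())"
```

```text
the job is handed in; nothing more can be done
None
```

The job is handed in (the hand-in gave no verdict): the last pictures show the bubble 1–2 mm from the ring's centre and the U bracket upright and released about 10 mm from the pan's middle, at about 17 s, with none of the other things touched.

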